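# Scoop two gold bands from under the bench shelf onto the scale

## Robot

A 6-joint arm with a two-finger parallel gripper is mounted at the origin on the work surface. World frame = base frame: x ahead of the robot, y to its left, z up, the work surface at z = 0. Lengths are in m, angles in rad, forces in N, time in s.
With the tool pointing down it reaches from about 0.225 to 0.875 m from the base axis. Payload 3.4 kg.
Tool frame: the origin (TCP) lies between the finger pads; the fingertips stand 22 mm ahead of it and the grasp point (between the pads) lies 3 mm ahead of it (robot.nose_length is the distance from the TCP to the fingertips, in m); z points along the fingers, y is the direction in which the jaws open and shut (so a half turn about z gives the same grasp; the last joint's range is limited). The gripper opens to 85 mm and grips with 20 to 120 N. Pads are 22 mm wide; open, the fingers measure 114 mm over their backs; the gripper's body (76 mm by 85 mm) begins 54 mm behind the grasp point. The pads swing forward as they close: fully open they stand 13 mm farther back than shut.
Start: joints at [1.169, 0.276, 1.505, -0, 1.361, -0.121], TCP at [0.159, 0.553, 0.253] pointing down, gripper open.
Joint ranges: [-2.89, 2.89], [-0.75, 2.08], [0.22, 2.7], [-1.18, 4.32], [0.11, 2.71], [-2.7, 2.7]. Speed limits (rad/s): [2.57, 2.57, 3.14, 3.14, 3.14, 3.14].

## Interface

Orientations are given as a unit quaternion [w, x, y, z].
In Python, from plant import robot gives the robot as it stands.
- The arm moves only by the tool carry_out, never from a script. Its argument "moves" is a list of rows, each a list of 4 numbers: the shift along the world's x, y, z in cm, then the turn about the world's z in rad. In form: [[tx, ty, tz, roll], ...]. A call has 1 to 8 rows; each row shifts and turns the commanded pose from where the row before left it; what a row does not reach is not made up. A row lasts 1/12 s, in which the tool goes at most 41.7 mm and 7.16 degrees, less where a joint would pass 70% of its speed; a pose out of reach is approached as far as the arm can. A call is refused whole if a number of a shift passes 4.17 or a number of a turn 0.125, either way. A call with a gripper value outside its range is refused whole. "hand" is the finger opening in cm, from 0 to 8.54, set as the call begins (left out, the last holds). The fingers move at their own pace and stop on an object; the grip force is fixed at half the most. Time passes only in rows, so rows that do not move let the fingers close. It gives the time, the measured TCP pose, the force and the opening at its end, in the units of the state.
- robot.get_state(): the state, without advancing time (a new reading comes with each control period).
- robot.grab_frame(name): name is "scene" or "side" or "wrist"; returns a dict with "pixels" (384x512x3 uint8, blue, green, red), "depth" (384x512 float32, m along the optical axis (not along the pixel's ray), 0 where there is no reading), "mtx" (3x3 intrinsics, pixels), "D" ([k1, k2, p1, p2, k3] as OpenCV has them; the pictures are not rectified), "rvec" (rotation vector, rad) and "tvec" (3), from world to camera coordinates, as OpenCV has them. Camera axes: x right, y down, z forward; pixel columns grow to the right and rows downward; lengths in m; the calibration is good to about 2 mm. A picture is of the moment at which its call begins.
- robot.job_done(): hands the job in, once; it reports no verdict.
The state is a dict: "time_s": time; "qpos": joint angles; "qd": joint speeds; "joint_torque": joint torques, N m; "ee_pos": TCP position; "ee_rot": TCP orientation; "wrist_force": force on the tool from outside, world axes, zero at the start; "torque": the same for the moment, N m; "finger_gap": opening from 0.0 (shut) to 1.0 (fully open).
Only numpy, scipy, OpenCV 4.12 (cv2) and the standard library are available. Lean on these libraries where they do the work, as an engineer would, in place of code of your own. Each camera call takes 0.05 s, during which the arm holds its last target.

## Task

Two gold bands have rolled under the low clear shelf on the jeweller's bench. Lift the scoop out of its stand by the sides of its pan, lay it flat on the bench and let go, then take it again by the handle and slide it flat under the shelf's front lip until both bands have ridden up onto the pan against the back board. Draw it out with the bands on it and set it down level on the middle of the scale's platform, both bands still lying in the pan, without disturbing the flask, the tape or the graver.

Things in the scene. Friction and masses are not known exactly. Their poses are not given: they have to be found in the camera images.
- scoop_pan (a point): Steel scoop, about 0.15 kg: open-fronted pan 75 mm long (x), 66 mm wide outside (y), floor and 18 mm high side and back walls 2 mm thick. Point: middle of the pan, 9 mm above its underside; x to the open mouth (front edge 37.5 mm ahead), handle at -x, z up. Balance point 20 mm behind here. In the stand only the pan can be gripped, across its side walls.
- scoop_grip (a point): Point on the axis of the scoop's handle, 110 mm behind the pan's centre, 24 mm above the level of the pan's underside. The handle is a flat-sided dark wooden bar 14 mm wide (y), 15 mm high, running along the scoop's x from 66 to 165 mm behind the pan's centre. Axes as the scoop's.
- scoop_mouth (a point): Middle of the scoop's front edge, at the level of the pan's underside. Axes as the scoop's.
- stand_rest (a point): Fixed wooden stand. Point: middle of its rest, 30 mm above the bench, on which the pan lies; rest 64 mm (x) by 40 mm wide, so the pan overhangs 13 mm each side. x as the scoop's in the stand. From x = -55 to -175 mm a block 50 mm wide, 68 mm above the bench, holds the handle in a 20 mm wide groove open at the top: lift straight up 30 mm or more to free it.
- shelf_lip (a point): Fixed low shelf with clear acrylic top, 224 mm wide (y), 200 mm clear between its side panels, closed by a back board. Point: middle of the front lip's lower edge, 43 mm above the bench; x points level in under the shelf, z up. Back board's front face at x = 100 mm. Top's upper face 62 mm, underside behind the lip 56 mm above the bench.
- band_large_center (a point): Centre of the larger gold band lying flat: 23 mm outside diameter, 8 mm high (point 4 mm up), rounded outer edge. Lies on the bench under the shelf on a paper-thin grey lining, up to 30 mm clear of the back board; seen through the clear top.
- band_small_center (a point): Centre of the smaller gold band lying flat: 20 mm outside diameter, 8 mm high (point 4 mm up), rounded outer edge. Lies 24 to 28 mm to the larger one's +y side in the shelf's axes; both fit side by side in the pan (62 mm wide inside). Pressed to the back board by the scoop's front edge, bands climb onto the pan at a few newtons.
- scale_top (a point): Middle of the fixed bench scale's steel platform, 40 mm above the bench; platform 130 mm (x) by 140 mm (y), display on its -x side, lower than the platform.
- flask_center (a point): Bystander: amber glass bottle 60 mm in diameter, 125 mm tall; its point 60 mm above its underside.
- tape_center (a point): Bystander: roll of white tape lying flat, 90 mm in diameter, 24 mm high; its centre.
- graver_center (a point): Bystander: graver with a wooden handle, 160 mm long along its x, 26 mm thick, lying on the bench; its middle.
Mind the look-alikes: they are no part of the job. Of the things shaped like the part that bears scoop_pan, the bare steel one is meant.

How it is judged:
On the way, in this order (a step that is already met when the one before it is completed fails the run):
1. the scoop is out of its stand, lies flat and right way up on the bench (within 4 mm and 0.08 rad) and is let go (height (world z) of scoop_pan below 0.013 m and z of scoop_pan in the frame of stand_rest below 0 m and angle between scoop_pan's own z axis and vertical below 0.08 rad and contact force between the fingers and scoop below 0.05 N), for 0.2 s.
2. held by its handle, the scoop is under the shelf's lip (mouth at least 60 mm in) with both bands on its pan (x of scoop_mouth in the frame of shelf_lip above 0.06 m and x of the grasp point in the frame of scoop_pan below -0.05 m and x of band_large_center in the frame of scoop_pan between -0.04 and 0.033 m and y of band_large_center in the frame of scoop_pan between -0.031 and 0.031 m and z of each of band_large_center, band_small_center in the frame of scoop_pan above -0.006 m and x of band_small_center in the frame of scoop_pan between -0.04 and 0.033 m and y of band_small_center in the frame of scoop_pan between -0.031 and 0.031 m), for 0.1 s.
At the end, for the whole second after the job is handed in: The scoop rests level (within 0.08 rad) and still on the scale's platform, let go, the middle of its pan within 40 mm of the platform's middle, and both bands lie inside its pan (horizontal distance between scoop_pan and scale_top below 0.04 m and angle between scoop_pan's own z axis and vertical below 0.08 rad and z of scoop_pan in the frame of scale_top between 0.005 and 0.013 m and linear speed of scoop below 0.02 m/s and x of band_large_center in the frame of scoop_pan between -0.036 and 0.036 m and y of band_large_center in the frame of scoop_pan between -0.031 and 0.031 m and z of band_large_center in the frame of scoop_pan between -0.007 and 0.012 m and x of band_small_center in the frame of scoop_pan between -0.036 and 0.036 m and y of band_small_center in the frame of scoop_pan between -0.031 and 0.031 m and z of band_small_center in the frame of scoop_pan between -0.007 and 0.012 m); the robot touches nothing.
It fails at once if the flask is moved by more than 30 mm or tipped (distance of flask_center from where it was at the start of the episode above 0.03 m or angle between flask_center's own z axis and vertical above 0.5 rad).
It fails at once if the tape is moved by more than 30 mm (distance of tape_center from where it was at the start of the episode above 0.03 m).
It fails at once if the graver is moved by more than 30 mm (distance of graver_center from where it was at the start of the episode above 0.03 m).
It also fails if it takes over 67 s, if anything falls off the work surface, if the arm or the gripper's body presses on something with over 40 N, if the wrist force passes 120 N, or if a joint passes its speed limit or range.

## Working session

There is one attempt and no reset: what is moved stays moved. The work goes in short steps, Python scripts to look and compute and a tool call to move; the robot and the scene stay as the last step left them, time stands still between calls to the robot, and variables do not carry over. Pictures are saved under pics/ and viewed, and the job is handed in when it is done.

Besides the shell and the picture viewer there is one more tool, called after ">>>" as name([rows], argument=value, ...), one row to a line, values as JSON. carry_out: Moves the arm, as the interface text tells. Its arguments: {"type":"object","properties":{"moves":{"type":"array","items":{"type":"array","items":{"type":"number"}}},"hand":{"type":"number"}},"required":["moves"]}

```bash
ls; mkdir -p pics
cat > h.py <<'E'
import numpy as np, cv2
from plant import robot
def grab(n,tag):
    f=robot.grab_frame(n); cv2.imwrite(f'pics/{tag}.png',f['pixels']); np.savez(f'{tag}.npz',**f); return f
def load(tag): return dict(np.load(f'{tag}.npz'))
def ray(f,px):
    p=cv2.undistortPoints(np.array(px,float).reshape(-1,1,2),f['mtx'],f['D']).reshape(-1,2)
    R=cv2.Rodrigues(f['rvec'])[0]; C=-R.T@f['tvec'].ravel()
    d=np.c_[p,np.ones(len(p))]@R
    return C,d
def plane(f,px,z):
    C,d=ray(f,px); return C+d*((z-C[2])/d[:,2])[:,None]
def dep(f,px):
    C,d=ray(f,px); px=np.array(px).reshape(-1,2).astype(int)
    return C+d*f['depth'][px[:,1],px[:,0]][:,None]
def cloud(f):
    h,w=f['depth'].shape; v,u=np.mgrid[:h,:w]; px=np.c_[u.ravel(),v.ravel()]
    P=dep(f,px).reshape(h,w,3); P[f['depth']==0]=np.nan; return P
E
python3 - <<'E'
from h import *
for n in('scene','side','wrist'): f=grab(n,n+'0'); C,d=ray(f,[[256,192]]); print(n,C,d)
print(robot.get_state())
E
```

```text
pics
scene [1.50771496 0.17349173 0.85884595] [[-0.77627511 -0.07909541 -0.62552631]]
side [ 0.23259909 -1.16484526  0.79047765] [[ 0.21338418  0.85346995 -0.47626613]]
wrist [0.0784825  0.5750419  0.37262717] [[ 0.32987351 -0.08830744 -0.94017556]]
{'time_s': 0.15, 'qpos': array([ 1.16897317e+00,  2.76459708e-01,  1.50581944e+00,  9.49387254e-06,
        1.36071396e+00, -1.21015111e-01]), 'qd': array([-0.00272115, -0.00284776, -0.00366268, -0.00046653, -0.00037813,
       -0.00126351]), 'joint_torque': array([ 1.50912914e-03, -4.17146695e+01, -2.46029681e+01,  2.31683689e-04,
        7.51295476e-03, -3.70360254e-06]), 'ee_pos': array([0.15922119, 0.55214528, 0.25264184]), 'ee_rot': array([-1.85458759e-04,  1.39944122e-01,  9.90159155e-01, -6.75235453e-04]), 'wrist_force': array([-0.15666266, -0.38805227,  0.56330707]), 'torque': array([ 0.02917228,  0.01062373, -0.01893093]), 'finger_gap': 1.0000944774264255}
```

View pics/scene0.png

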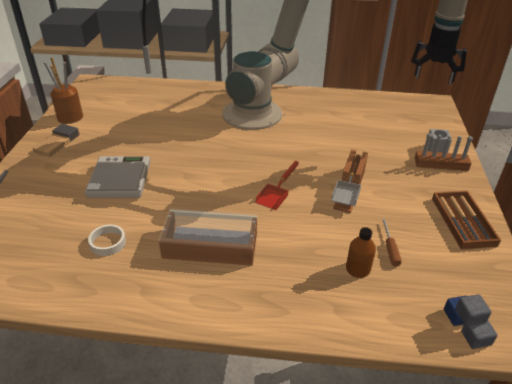

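View pics/side0.png

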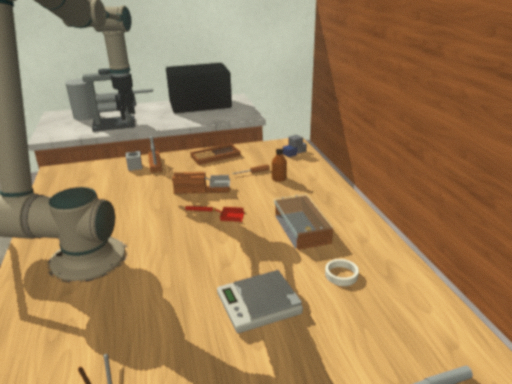

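View pics/wrist0.png

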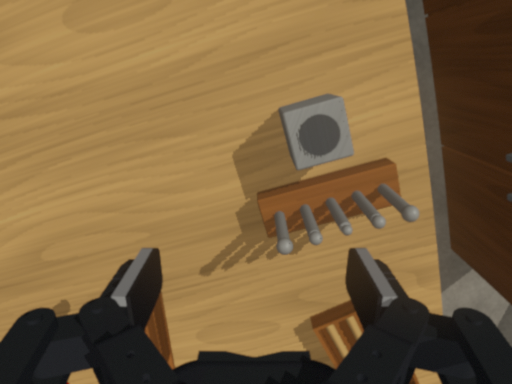

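Run:
```python
from h import *
f=load('scene0'); g=load('side0')
a=cv2.resize(f['pixels'][150:270,150:278],None,fx=5,fy=5,interpolation=cv2.INTER_CUBIC)
cv2.imwrite('pics/shelf_sc.png',a)
a=cv2.resize(f['pixels'][140:220,320:400],None,fx=7,fy=7,interpolation=cv2.INTER_CUBIC)
cv2.imwrite('pics/stand_sc.png',a)
a=cv2.resize(g['pixels'][160:260,160:340],None,fx=4,fy=4,interpolation=cv2.INTER_CUBIC)
cv2.imwrite('pics/mid_si.png',a)
np.set_printoptions(precision=3,suppress=True)
for n,p in dict(pan=(346,193),standL=(350,160),standR=(363,160),shelf=(210,225),shelfback=(210,240),scale=(118,178),tape=(93,238),flask=(365,234),graver=(393,248),redpan=(270,198),redh=(292,170)).items(): print(n,dep(f,[p])[0])
for n,p in dict(pan=(219,182),block=(190,183),scale=(266,297),shelf=(300,215),tape=(340,265)).items(): print('side',n,dep(g,[p])[0])
```

```text
pan [0.455 0.315 0.032]
standL [0.344 0.326 0.066]
standR [0.34  0.364 0.067]
shelf [ 0.658 -0.025  0.06 ]
shelfback [ 0.711 -0.015  0.061]
scale [ 0.474 -0.326  0.038]
tape [ 0.692 -0.321  0.012]
flask [0.715 0.336 0.125]
graver [0.65  0.423 0.026]
redpan [0.469 0.107 0.005]
redh [0.358 0.162 0.025]
side pan [0.46  0.32  0.028]
side block [0.349 0.313 0.043]
side scale [ 0.454 -0.36   0.041]
side shelf [ 0.655 -0.043  0.06 ]
side tape [ 0.704 -0.251  0.006]
```

View pics/shelf_sc.png

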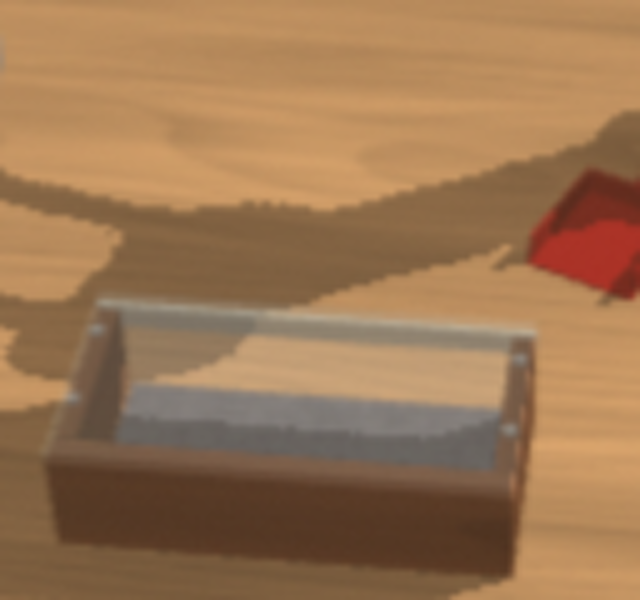

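View pics/stand_sc.png

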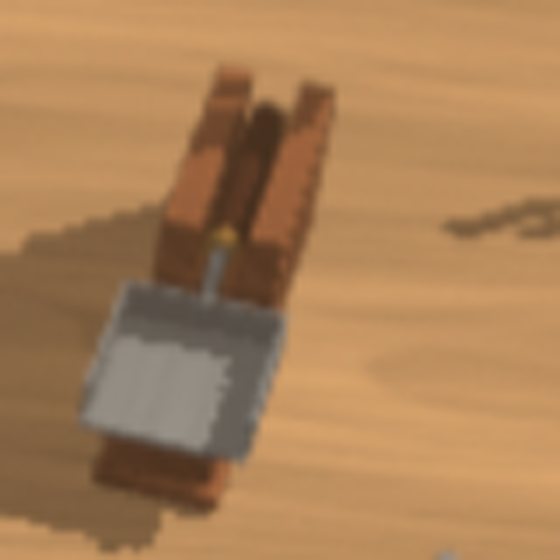

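View pics/mid_si.png

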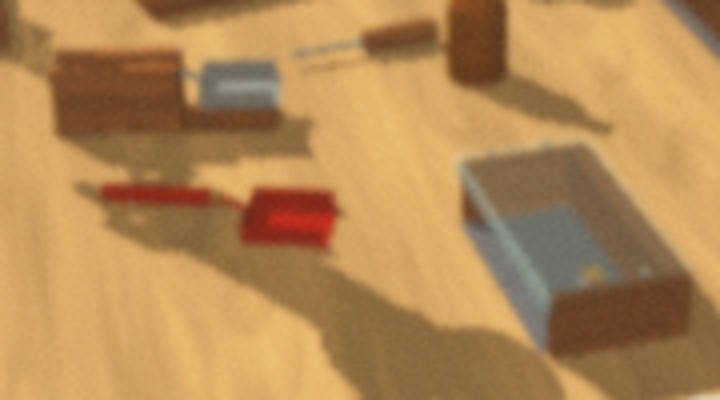

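>>> carry_out([
  [3,-2.5,0,0],
  [3,-2.5,0,0],
  [3,-2.5,0,0],
  [3,-2.5,0,0],
  [3,-2.5,0,0],
  [3,-2.5,0,0],
  [3,-2.5,0,0],
  [3,-2.5,0,0],
])

```text
time_s: 0.82
ee_pos: [0.4003, 0.351, 0.2532]
ee_rot: [-0.0, 0.14, 0.99, 0.0]
wrist_force: [-0.1, 1.0, -0.2]
finger_gap: 1.0
```

>>> carry_out([
  [2,-2,0,0],
  [0,0,0,0],
  [0,0,0,0],
])

```text
time_s: 1.07
ee_pos: [0.4202, 0.3314, 0.2529]
ee_rot: [-0.0, 0.142, 0.99, -0.0]
wrist_force: [-0.8, -0.3, -0.2]
finger_gap: 0.998
```

Run:
```python
from h import *
f=grab('wrist','w1'); print(robot.get_state()['ee_pos'],robot.get_state()['ee_rot'])
```

```text
[0.41920991 0.33221839 0.25296709] [-6.91843312e-04  1.40725164e-01  9.90048458e-01  9.27684129e-06]
```

View pics/w1.png

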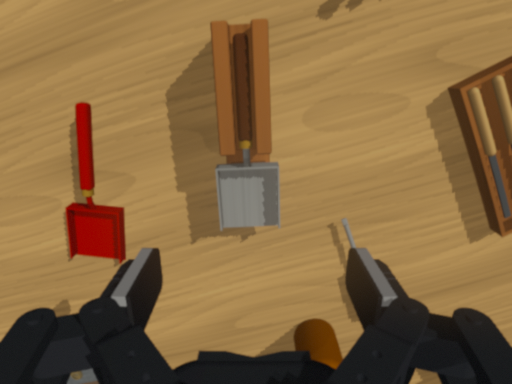

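Run:
```python
from h import *
np.set_printoptions(precision=4,suppress=True)
f=load('w1'); im=f['pixels'].astype(int)
hsv=cv2.cvtColor(f['pixels'],cv2.COLOR_BGR2HSV)
m=((hsv[...,1]<60)).astype(np.uint8); m[240:]=0; m[:150]=0;m[:,:200]=0;m[:,300:]=0
n,l,s,c=cv2.connectedComponentsWithStats(m); k=1+np.argmax(s[1:,4]); print(s[k])
mm=cv2.morphologyEx((l==k).astype(np.uint8),cv2.MORPH_OPEN,np.ones((15,15)))
cn=max(cv2.findContours(mm,0,1)[0],key=cv2.contourArea)
r=cv2.minAreaRect(cn); b=cv2.boxPoints(r); print(b)
W=plane(f,b,.048); print(W)
print('c',W.mean(0),[np.linalg.norm(W[i]-W[i-1]) for i in range(4)],[np.arctan2(*(W[i]-W[i-1])[1::-1]) for i in range(4)])
# depth cloud of walls
P=cloud(f)
sel=(mm>0); Z=P[...,2][sel]; print(np.percentile(Z,[1,10,50,90,99]))
wl=sel&(P[...,2]>.043); q=P[wl][:,:2].astype(np.float32)
r=cv2.minAreaRect(q); print(r, cv2.boxPoints(r))
# block tops
bl=(P[...,2]>.062)&(P[...,2]<.074); bl[170:]=0;bl[:,:190]=0;bl[:,300:]=0
q=P[bl][:,:2].astype(np.float32); r=cv2.minAreaRect(q); print(r,np.median(P[bl][:,2])); print(cv2.boxPoints(r))
```

```text
[ 216  150   64   80 3927]
[[216.2007 164.0228]
 [277.8932 162.2602]
 [279.6901 225.1517]
 [217.9976 226.9144]]
[[0.4126 0.2932 0.048 ]
 [0.4285 0.3546 0.048 ]
 [0.4978 0.3382 0.048 ]
 [0.4809 0.2727 0.048 ]]
c [0.455  0.3147 0.048 ] [np.float64(0.07133643460410541), np.float64(0.06334586783809236), np.float64(0.07112837819441901), np.float64(0.06770248671893092)] [np.float64(2.848913254655984), np.float64(1.3167911776390202), np.float64(-0.23153398029491817), np.float64(-1.8222510248352648)]
[nan nan nan nan nan]
((0.4550524353981018, 0.31479915976524353), (0.06557071954011917, 0.07011277228593826), 75.92935943603516) [[0.4131 0.2915]
 [0.4811 0.2745]
 [0.497  0.3381]
 [0.429  0.3551]]
((0.34959879517555237, 0.3404262959957123), (0.0504106841981411, 0.11956458538770676), 76.11145782470703) 0.06731314238038955
[[0.2855 0.3303]
 [0.4016 0.3016]
 [0.4137 0.3505]
 [0.2976 0.3792]]
```

>>> carry_out([
  [1.12,-0.72,-3,0.038],
  [1.12,-0.72,-3,0],
  [0,0,-3,0],
  [0,0,-3,0],
  [0,0,0,0],
  [0,0,0,0],
], hand=7.4)

```text
time_s: 1.62
ee_pos: [0.4398, 0.3186, 0.1323]
ee_rot: [-0.002, 0.12, 0.993, -0.001]
wrist_force: [0.6, 1.0, 0.6]
finger_gap: 0.864
```

Run:
```python
from h import *
np.set_printoptions(precision=4,suppress=True)
f=grab('wrist','w2'); s=robot.get_state(); print(robot.nose_length,s['ee_pos'],s['ee_rot'],s['finger_gap'])
P=cloud(f)
T=s['ee_pos']; n=s['ee_rot']; from scipy.spatial.transform import Rotation as Ro
R=Ro.from_quat([n[1],n[2],n[3],n[0]])
Q=R.inv().apply((P.reshape(-1,3)-T)).reshape(P.shape)
d=f['depth']; near=(Q[...,2]>-.05)&(Q[...,2]<.06)&(abs(Q[...,1])<.07)&(abs(Q[...,0])<.04)
print(near.sum()); q=Q[near]
for sg in(1,-1):
    z=q[q[:,1]*sg>0]; print(sg,z[:,2].max(),np.percentile(z[:,2],99),abs(z[z[:,2]>z[:,2].max()-.015][:,1]).min(), z[z[:,2]>z[:,2].max()-.01][:,0].min(),z[z[:,2]>z[:,2].max()-.01][:,0].max())
```

```text
0.022 [0.4413 0.3192 0.134 ] [0.     0.1203 0.9927 0.0002] 0.8680136770201452
19384
1 0.016089938423931117 0.010954129725375863 0.03514710322022962 -0.00833318143786537 0.014309851434330412
-1 0.015874356156761173 0.010964943159524818 0.03781626114484493 -0.008398587087482779 0.014314245928219805
```

View pics/w2.png

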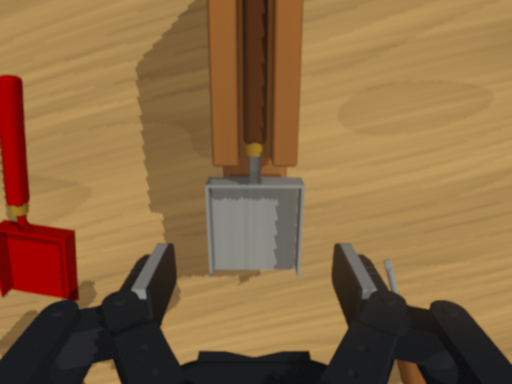

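Run:
```python
from h import *
np.set_printoptions(precision=4,suppress=True)
f=load('w2'); P=cloud(f); hsv=cv2.cvtColor(f['pixels'],cv2.COLOR_BGR2HSV)
wl=(hsv[...,1]<60)&(P[...,2]>.044)&(P[...,2]<.053); wl[:170]=0; wl[285:]=0; wl[:,:195]=0; wl[:,312:]=0
q=P[wl][:,:2].astype(np.float32); r=cv2.minAreaRect(q); print(r,cv2.boxPoints(r),np.percentile(P[wl][:,2],[50,95]))
```

```text
((0.45395010709762573, 0.31512150168418884), (0.06616546958684921, 0.08177921175956726), 76.11470794677734) [[0.4063 0.2928]
 [0.4857 0.2732]
 [0.5016 0.3374]
 [0.4222 0.3571]] [0.0473 0.0494]
```

>>> carry_out([
  [0,0,-3,0],
  [0,0,-3,0],
  [0,0,-1,0],
  [0,0,-1.1,0],
  [0,0,0,0],
  [0,0,0,0],
])

```text
time_s: 2.17
ee_pos: [0.4425, 0.3189, 0.0538]
ee_rot: [0.001, 0.121, 0.993, 0.001]
wrist_force: [0.1, 0.2, 0.3]
finger_gap: 0.865
```

>>> carry_out([
  [0,0,0,0],
  [0,0,0,0],
  [0,0,0,0],
  [0,0,0,0],
  [0,0,0,0],
  [0,0,0,0],
], hand=6.0)

```text
time_s: 2.67
ee_pos: [0.4431, 0.319, 0.0547]
ee_rot: [0.002, 0.121, 0.993, 0.001]
wrist_force: [-1.3, -0.7, 6.1]
finger_gap: 0.75
```

Run:
```python
from h import *
f=grab('wrist','w3'); print(robot.get_state())
```

```text
{'time_s': 2.7167, 'qpos': array([ 4.96418219e-01,  4.16307468e-01,  1.84747290e+00,  3.26372215e-04,
        8.73442475e-01, -8.31875277e-01]), 'qd': array([-1.93029355e-03, -3.67842386e-04, -1.50918456e-04,  1.76756955e-05,
       -7.78655939e-06, -5.77924045e-04]), 'joint_torque': array([-3.47295301e-01, -3.97612381e+01, -1.64156216e+01, -8.70877295e-02,
       -3.19587942e-01,  3.39331606e-02]), 'ee_pos': array([0.44306366, 0.31901461, 0.05473751]), 'ee_rot': array([0.00170862, 0.12105799, 0.99264302, 0.00136752]), 'wrist_force': array([-1.20666181,  0.08021806,  5.86470041]), 'torque': array([-0.04243419,  0.18369961,  0.01895769]), 'finger_gap': 0.7554971057911235}
```

View pics/w3.png

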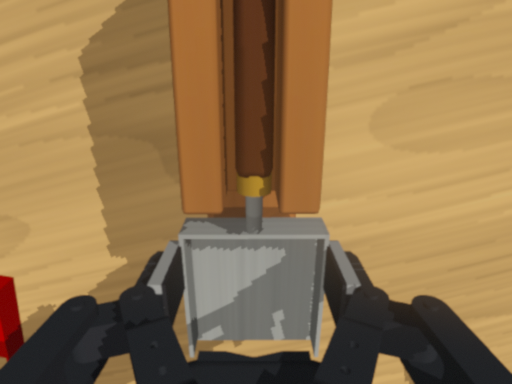

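>>> carry_out([
  [0,0,0.5,0],
  [0,0,1,0],
  [0,0,1.5,0],
  [0,0,2,0],
  [0,0,2,0],
  [0,0,2,0],
  [0,0,0,0],
], hand=5.0)

```text
time_s: 3.3
ee_pos: [0.4442, 0.3195, 0.1472]
ee_rot: [0.004, 0.121, 0.993, 0.003]
wrist_force: [0.4, 1.1, -1.0]
finger_gap: 0.753
```

Run:
```python
from h import *
np.set_printoptions(precision=4,suppress=True)
f=load('scene0'); P=cloud(f)
x,y,z=P[...,0],P[...,1],P[...,2]
m=(z>.052)&(z<.072)&(x>.5)&(x<.8)&(y>-.2)&(y<.15)
q=P[m][:,:2].astype(np.float32); r=cv2.minAreaRect(q); print(m.sum(),r,np.median(z[m])); print(cv2.boxPoints(r))
g=load('side0'); P=cloud(g); x,y,z=P[...,0],P[...,1],P[...,2]
m=(z>.052)&(z<.072)&(x>.5)&(x<.8)&(y>-.2)&(y<.15)
q=P[m][:,:2].astype(np.float32); r=cv2.minAreaRect(q); print(m.sum(),r,np.median(z[m])); print(cv2.boxPoints(r))
for F,nm in((f,'sc'),(g,'si')):
  P=cloud(F); hsv=cv2.cvtColor(F['pixels'],cv2.COLOR_BGR2HSV); m=(hsv[...,1]>150)&((hsv[...,0]<5)|(hsv[...,0]>173))&(P[...,0]>.25)&(P[...,0]<.6)&(abs(P[...,1])<.25)&(P[...,2]<.06)
  q=P[m]; print(nm,q.min(0),q.max(0))
w=grab('wrist','w4')
```

```text
3370 ((0.668354332447052, -0.02684541791677475), (0.12478114664554596, 0.22501425445079803), 1.0437871217727661) 0.062491442577589595
[[ 0.6039  0.0845]
 [ 0.608  -0.1405]
 [ 0.7328 -0.1382]
 [ 0.7287  0.0868]]
1465 ((0.6658579111099243, -0.029803559184074402), (0.12209194898605347, 0.23195412755012512), 0.6095994710922241) 0.059773935441282955
[[ 0.6036  0.0855]
 [ 0.606  -0.1464]
 [ 0.7281 -0.1451]
 [ 0.7257  0.0868]]
sc [ 0.4393  0.0694 -0.0019] [0.5108 0.151  0.0204]
si [ 0.3217  0.0651 -0.0055] [0.504  0.1621 0.0306]
```

View pics/w4.png

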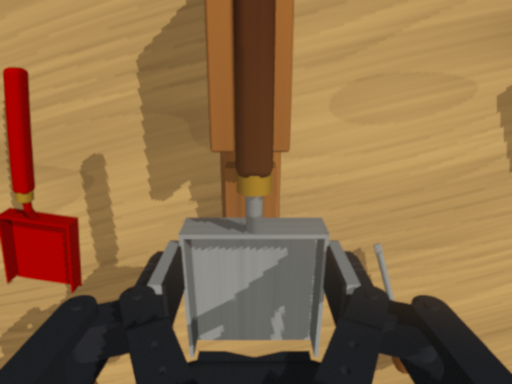

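>>> carry_out([
  [0.5,-1.5,0,0.03],
  [0.5,-3,0,0.05],
  [0.5,-3.5,0,0.05],
  [0.5,-3.5,0,0.05],
  [0.5,-3.5,0,0.05],
  [0.5,-3.5,0,0.032],
  [0.5,-3.5,0,0],
  [0.5,-3.5,0,0],
])

```text
time_s: 4.02
ee_pos: [0.4807, 0.0615, 0.1413]
ee_rot: [-0.001, -0.01, 1.0, 0.0]
wrist_force: [0.7, -0.8, -2.6]
finger_gap: 0.746
```

>>> carry_out([
  [0.5,-3.5,0,0],
  [0.5,-3.5,0,0],
  [0.5,-3,0,0],
  [0.4,-1.5,0,0],
  [0,-0.5,0,0],
  [0,0,-2,0],
  [0,0,-2,0],
  [0,0,0,0],
])

```text
time_s: 4.68
ee_pos: [0.497, -0.0554, 0.0987]
ee_rot: [-0.005, -0.01, 1.0, 0.002]
wrist_force: [-1.4, -0.0, -2.2]
finger_gap: 0.748
```

Run:
```python
from h import *
f=grab('wrist','w5'); s=grab('side','s5'); print(robot.get_state())
cv2.imwrite('pics/s5c.png',cv2.resize(s['pixels'][130:280,150:350],None,fx=4,fy=4,interpolation=2))
```

```text
{'time_s': 4.7833, 'qpos': array([-2.50197445e-01,  3.07401624e-01,  1.88067185e+00,  5.06040176e-04,
        9.56973058e-01, -1.84111524e+00]), 'qd': array([ 0.00152681, -0.0216305 , -0.03928096, -0.00102737, -0.0053802 ,
       -0.00108887]), 'joint_torque': array([-1.84567119e-01, -3.78426576e+01, -1.87699038e+01, -8.51289660e-03,
        8.43887986e-02,  2.09578160e-03]), 'ee_pos': array([ 0.49950128, -0.05587213,  0.10149019]), 'ee_rot': array([-1.61562042e-03, -9.91446128e-03,  9.99949338e-01,  6.44015554e-04]), 'wrist_force': array([ 0.12676105, -0.71996263, -0.41921405]), 'torque': array([-0.0504116 , -0.01203659, -0.02521904]), 'finger_gap': 0.7456725425271383}
```

View pics/w5.png

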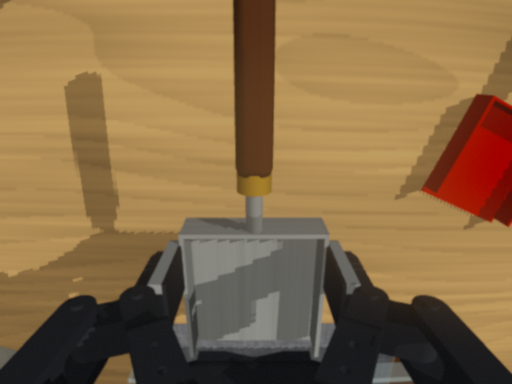

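View pics/s5c.png

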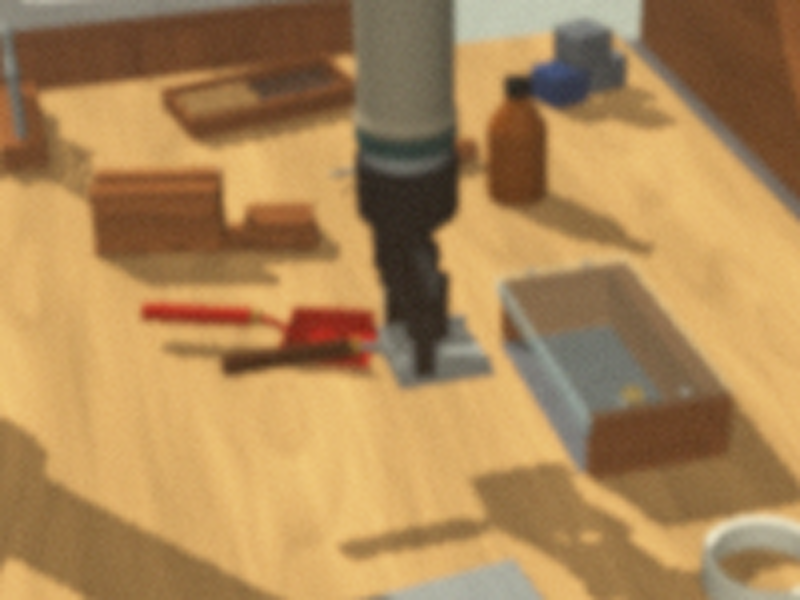

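>>> carry_out([
  [0,0,-2,0],
  [0,0,-2,0],
  [0,0,-2,0],
  [0,0,-0.8,0],
  [0,0,-0.3,0],
  [0,0,0,0],
  [0,0,0,0],
])

```text
time_s: 5.37
ee_pos: [0.5017, -0.0569, 0.0324]
ee_rot: [0.001, -0.01, 1.0, -0.0]
wrist_force: [-0.9, 0.1, -1.4]
finger_gap: 0.753
```

>>> carry_out([
  [0,0,-0.2,0],
  [0,0,-0.1,0],
  [0,0,-0.1,0],
  [0,0,0,0],
])

```text
time_s: 5.7
ee_pos: [0.5008, -0.0569, 0.0275]
ee_rot: [0.0, -0.01, 1.0, -0.0]
wrist_force: [-0.2, 0.5, -1.9]
finger_gap: 0.758
```

>>> carry_out([
  [0,0,-0.15,0],
  [0,0,-0.1,0],
  [0,0,0,0],
  [0,0,0,0],
])

```text
time_s: 6.03
ee_pos: [0.5008, -0.0569, 0.0249]
ee_rot: [0.0, -0.01, 1.0, 0.0]
wrist_force: [-1.1, -0.7, -0.9]
finger_gap: 0.754
```

Run:
```python
from h import *
s=grab('side','s6'); print(robot.get_state()['ee_pos'],robot.get_state()['wrist_force'])
cv2.imwrite('pics/s6c.png',cv2.resize(s['pixels'][190:260,180:300],None,fx=6,fy=6,interpolation=2))
```

```text
[ 0.50083206 -0.05692897  0.02487116] [ 0.65682353 -1.28131932 -0.88290672]
```

View pics/s6c.png

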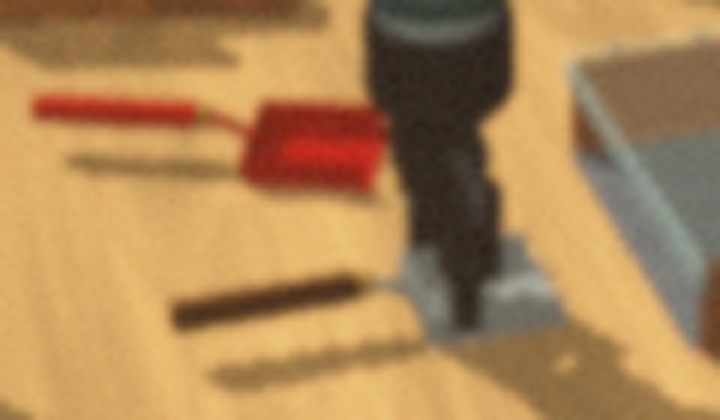

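>>> carry_out([
  [0,0,-0.1,0],
  [0,0,-0.05,0],
  [0,0,0,0],
])

```text
time_s: 6.33
ee_pos: [0.5008, -0.057, 0.0247]
ee_rot: [0.0, -0.01, 1.0, 0.0]
wrist_force: [-3.0, -0.4, 12.2]
finger_gap: 0.753
```

>>> carry_out([
  [0,0,-0.1,0],
  [0,0,0,0],
  [0,0,0,0],
])

```text
time_s: 6.58
ee_pos: [0.5008, -0.0569, 0.0247]
ee_rot: [0.0, -0.01, 1.0, -0.0]
wrist_force: [-4.3, -0.9, 20.5]
finger_gap: 0.754
```

>>> carry_out([
  [0,0,0.2,0],
  [0,0,0,0],
])

```text
time_s: 6.75
ee_pos: [0.5012, -0.057, 0.0249]
ee_rot: [0.001, -0.01, 1.0, -0.0]
wrist_force: [0.2, 0.7, -1.9]
finger_gap: 0.752
```

>>> carry_out([
  [0,0,0,0],
  [0,0,0,0],
  [0,0,0,0],
  [0,0,0,0],
  [0,0,1,0],
  [0,0,2,0],
  [0,0,3,0],
  [0,0,3,0],
], hand=8.54)

```text
time_s: 7.42
ee_pos: [0.4999, -0.0567, 0.1144]
ee_rot: [-0.001, -0.01, 1.0, 0.0]
wrist_force: [0.6, -0.6, 0.0]
finger_gap: 0.998
```

>>> carry_out([
  [0,0,3,0],
  [0,0,3,0],
  [0,0,3,0],
  [0,0,3,0],
  [0,0,3,0],
  [0,0,0,0],
  [0,0,0,0],
])

```text
time_s: 8.0
ee_pos: [0.5017, -0.0571, 0.266]
ee_rot: [0.002, -0.01, 1.0, -0.0]
wrist_force: [-0.0, -0.1, -1.1]
finger_gap: 0.997
```

Run:
```python
from h import *
f=grab('wrist','w7'); print(robot.get_state()['ee_pos'])
```

```text
[ 0.50066917 -0.05684539  0.2643533 ]
```

View pics/w7.png

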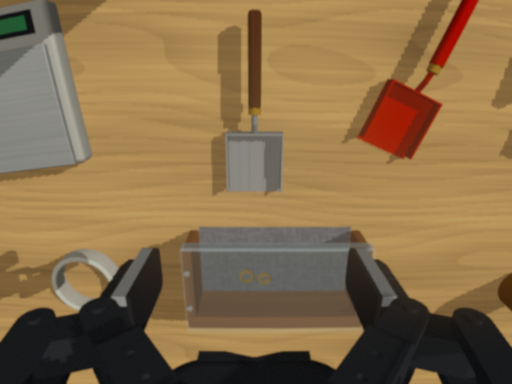

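Run:
```python
from h import *
np.set_printoptions(precision=4,suppress=True)
f=load('w7'); im=f['pixels']; hsv=cv2.cvtColor(im,cv2.COLOR_BGR2HSV)
cv2.imwrite('pics/w7c.png',cv2.resize(im[215:335,170:385],None,fx=3.7,fy=3.7,interpolation=2))
m=((hsv[...,1]>70)&(hsv[...,0]>15)&(hsv[...,0]<35)).astype(np.uint8); m[:262]=0;m[288:]=0;m[:,:225]=0;m[:,285:]=0
n,l,s,c=cv2.connectedComponentsWithStats(m); print(s,c)
for k in range(1,n):
    if s[k,4]<20: continue
    ys,xs=np.nonzero(l==k); r=cv2.minEnclosingCircle(np.c_[xs,ys].astype(np.float32)); print(r,plane(f,[c[k]],.006),plane(f,[r[0]],.006))
P=cloud(f); x,y,z=P[...,0],P[...,1],P[...,2]
mt=(z>.055)&(z<.07)&(x>.55); mt[:,:165]=0; mt[:,380:]=0
q=P[mt][:,:2].astype(np.float32); r=cv2.minAreaRect(q); print('shelf',r,cv2.boxPoints(r))
# scoop
w=(hsv[...,1]<60)&(z>-.01)&(z<.03); w[:128]=0;w[196:]=0;w[:,:220]=0;w[:,:220]=0;w[:,288:]=0
wu=cv2.morphologyEx(w.astype(np.uint8),cv2.MORPH_OPEN,np.ones((9,9)))
wt=(wu>0)&(z>.013)
r=cv2.minAreaRect(P[wt][:,:2].astype(np.float32)); print('pan',r,cv2.boxPoints(r))
h=(hsv[...,2]<120)&(z>.015)&(z<.045); h[110:]=0;h[:,:240]=0;h[:,270:]=0
r=cv2.minAreaRect(P[h][:,:2].astype(np.float32)); print('handle',r,cv2.boxPoints(r),np.percentile(z[h],[5,50,95]))
```

```text
[[     0      0    512    384 196392]
 [   239    269     16     14    116]
 [   258    273     13     11    100]] [[255.5013 191.4062]
 [246.1724 275.7328]
 [263.83   277.93  ]]
((246.36666870117188, 276.0), 7.633435249328613) [[ 0.679  -0.0638  0.006 ]] [[ 0.6794 -0.0635  0.006 ]]
((263.7916564941406, 278.0), 6.5226216316223145) [[ 0.6821 -0.0395  0.006 ]] [[ 0.6822 -0.0396  0.006 ]]
shelf ((0.6661967039108276, -0.02689136564731598), (0.11975004523992538, 0.22439298033714294), 1.1259206533432007) [[ 0.6041  0.0841]
 [ 0.6085 -0.1402]
 [ 0.7283 -0.1379]
 [ 0.7239  0.0865]]
pan ((0.5142943859100342, -0.056252919137477875), (0.06572183221578598, 0.06799473613500595), 89.8728256225586) [[ 0.4802 -0.089 ]
 [ 0.5482 -0.0892]
 [ 0.5484 -0.0235]
 [ 0.4804 -0.0233]]
handle ((0.405061811208725, -0.058847811073064804), (0.09780706465244293, 0.012725552543997765), 1.4563815593719482) [[ 0.356  -0.0537]
 [ 0.3563 -0.0665]
 [ 0.4541 -0.064 ]
 [ 0.4538 -0.0512]] [0.0286 0.0305 0.0321]
```

View pics/w7c.png

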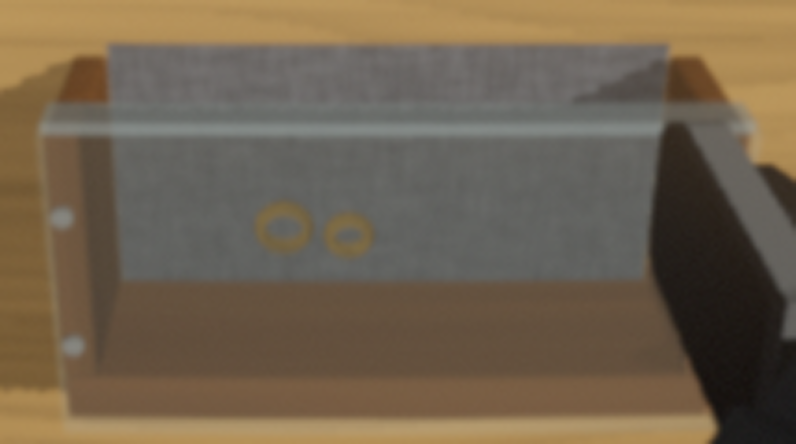

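>>> carry_out([
  [-3,0,-2.5,0],
  [-3,-0.1,-2.5,0],
  [-3.3,-0.1,-2,0],
  [0,0,-3,0],
  [0,0,-3,0],
  [0,0,-3,0],
  [0,0,0,0],
  [0,0,0,0],
], hand=5.0)

```text
time_s: 8.72
ee_pos: [0.4056, -0.0582, 0.1025]
ee_rot: [-0.003, -0.01, 1.0, 0.001]
wrist_force: [0.3, -0.3, 0.7]
finger_gap: 0.587
```

Run:
```python
from h import *
np.set_printoptions(precision=4,suppress=True)
g=load('w7'); print('board',plane(g,[[203,290],[343,290]],0.0))
f=grab('wrist','w8'); s=robot.get_state(); print(s['ee_pos'],s['ee_rot'])
P=cloud(f); z=P[...,2]; hsv=cv2.cvtColor(f['pixels'],cv2.COLOR_BGR2HSV)
h=(hsv[...,2]<120)&(z>.02)&(z<.042)&(abs(P[...,1]+.058)<.03)&(P[...,0]<.48)
r=cv2.minAreaRect(P[h][:,:2].astype(np.float32)); print('handle',r,cv2.boxPoints(r),np.percentile(z[h],[5,50,95]))
```

```text
board [[ 0.7086 -0.1247  0.    ]
 [ 0.7053  0.0741  0.    ]]
[ 0.4073 -0.0588  0.104 ] [-0.0011 -0.0096  1.      0.0004]
handle ((0.41595444083213806, -0.05860477685928345), (0.12161531299352646, 0.013481516391038895), 1.1852360963821411) [[ 0.355  -0.0531]
 [ 0.3553 -0.0666]
 [ 0.4769 -0.0641]
 [ 0.4766 -0.0506]] [0.0279 0.0305 0.0317]
```

View pics/w8.png

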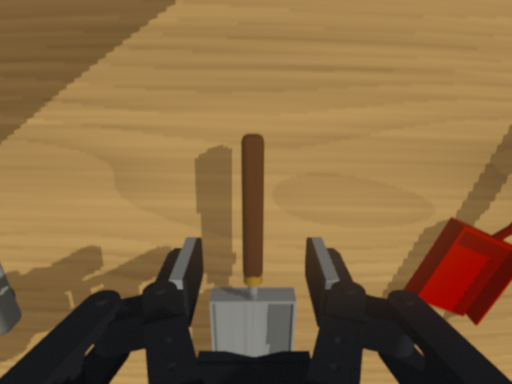

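>>> carry_out([
  [0,0,-2.5,0],
  [0,0,-2.5,0],
  [0,0,-1.6,0],
  [0,0,-1,0],
  [0,0,0,0],
  [0,0,0,0],
  [0,0,0,0],
])

```text
time_s: 9.35
ee_pos: [0.4093, -0.0593, 0.0296]
ee_rot: [0.001, -0.01, 1.0, -0.0]
wrist_force: [-0.2, -0.4, 0.1]
finger_gap: 0.587
```

Run:
```python
from h import *
s=grab('side','s9'); f=grab('wrist','w9');print(robot.get_state()['ee_pos'],robot.get_state()['wrist_force'])
cv2.imwrite('pics/s9c.png',cv2.resize(s['pixels'][170:270,170:330],None,fx=5,fy=5,interpolation=2))
```

```text
[ 0.40897422 -0.05924111  0.02955486] [0.10603683 0.81203154 0.17500119]
```

View pics/s9c.png

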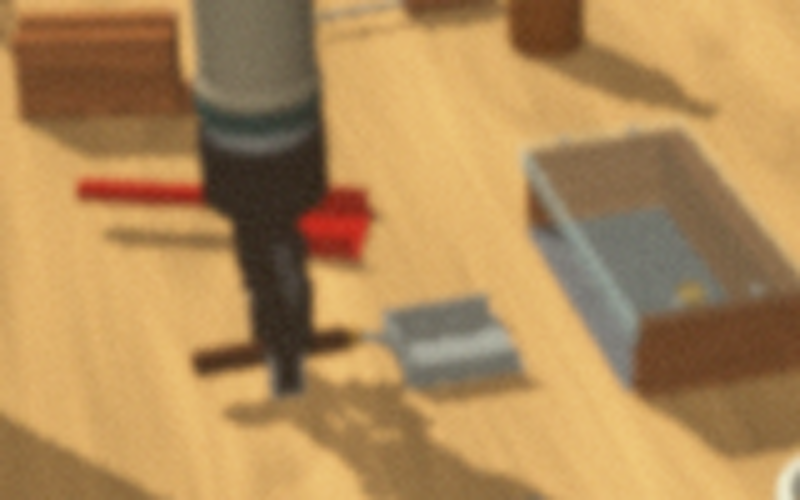

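View pics/w9.png

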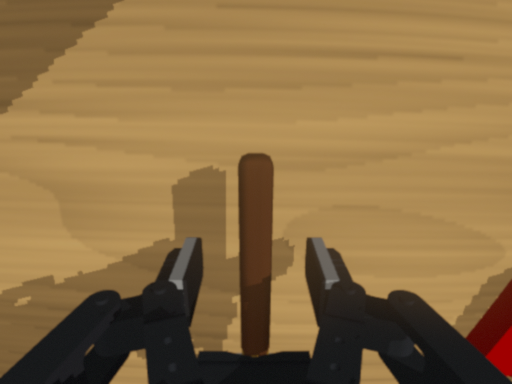

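>>> carry_out([
  [0,0,0,0],
  [0,0,0,0],
  [0,0,0,0],
  [0,0,0,0],
  [0,0,0,0],
  [0,0,0,0],
  [0,0,0,0],
  [0,0,0,0],
], hand=0.5)

```text
time_s: 10.12
ee_pos: [0.4079, -0.0589, 0.0284]
ee_rot: [0.0, -0.01, 1.0, 0.0]
wrist_force: [-0.2, 0.3, 2.6]
finger_gap: 0.149
```

>>> carry_out([
  [0,0,0,0],
  [0,0,0,0],
  [0,0,0,0],
  [0,0,0,0],
])

```text
time_s: 10.45
ee_pos: [0.4079, -0.0589, 0.0284]
ee_rot: [0.0, -0.01, 1.0, 0.0]
wrist_force: [-0.8, 0.2, 3.0]
finger_gap: 0.149
```

>>> carry_out([
  [0.7,0.01,0,0],
  [1.5,0.03,0,0],
  [1.5,0.03,0,0],
  [1.5,0.03,0,0],
  [1.5,0.03,0,0],
  [1.5,0.03,0,0],
  [1,0.02,0,0],
  [0,0,0,0],
])

```text
time_s: 11.12
ee_pos: [0.5027, -0.0573, 0.0284]
ee_rot: [0.002, -0.01, 1.0, -0.0]
wrist_force: [1.6, 0.8, 0.8]
finger_gap: 0.151
```

Run:
```python
from h import *
s=grab('side','s10'); f=grab('scene','c10');print(robot.get_state()['ee_pos'],robot.get_state()['wrist_force'])
cv2.imwrite('pics/s10c.png',cv2.resize(s['pixels'][170:270,190:350],None,fx=5,fy=5,interpolation=2))
cv2.imwrite('pics/c10c.png',cv2.resize(f['pixels'][140:270,150:280],None,fx=4.5,fy=4.5,interpolation=2))
```

```text
[ 0.50099128 -0.05724617  0.02833705] [2.32228853 0.03574563 2.42011639]
```

View pics/s10c.png

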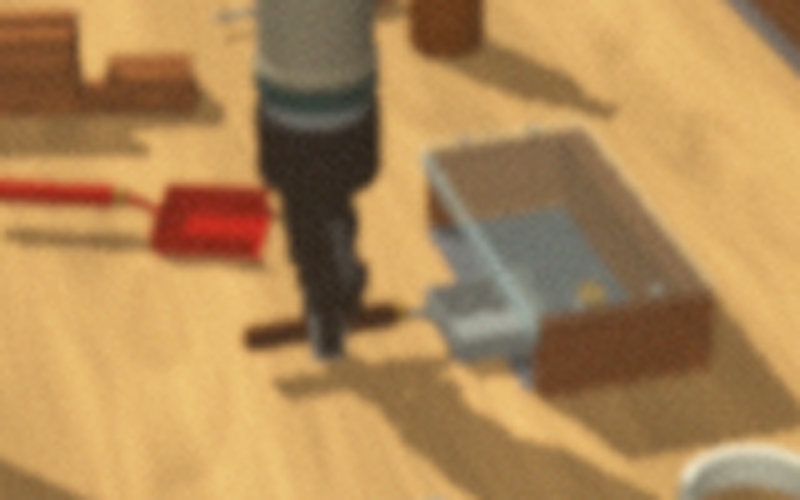

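View pics/c10c.png

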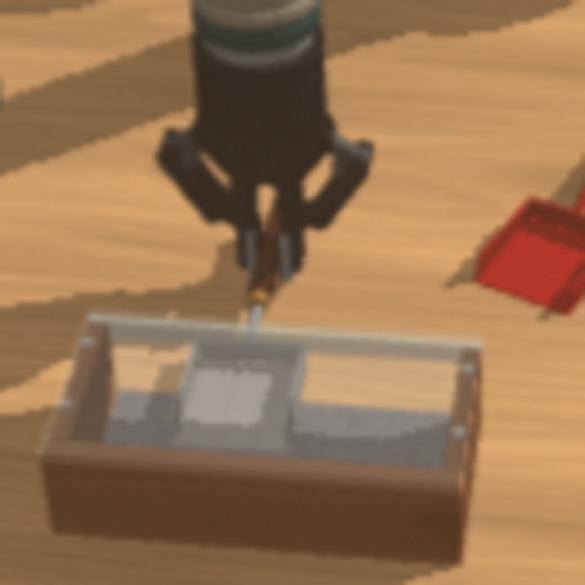

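>>> carry_out([
  [0.7,0.01,0,0],
  [0.7,0.02,0,0],
  [0.5,0.01,0,0],
  [0.5,0.01,0,0],
  [0.4,0.01,0,0],
  [0.4,0.01,0,0],
  [0.3,0,0,0],
  [0,0,0,0],
])

```text
time_s: 11.88
ee_pos: [0.5334, -0.0562, 0.0284]
ee_rot: [-0.001, -0.01, 1.0, 0.0]
wrist_force: [-1.9, 0.2, 5.0]
finger_gap: 0.149
```

>>> carry_out([
  [0.2,0,0,0],
  [0.2,0.01,0,0],
  [0.2,0,0,0],
  [0.2,0.01,0,0],
  [0,0,0,0],
])

```text
time_s: 12.3
ee_pos: [0.5404, -0.0559, 0.0283]
ee_rot: [-0.002, -0.01, 1.0, 0.0]
wrist_force: [-3.8, 0.0, 6.3]
finger_gap: 0.153
```

Run:
```python
from h import *
s=grab('side','s11'); f=grab('scene','c11');print(robot.get_state()['ee_pos'],robot.get_state()['wrist_force'])
cv2.imwrite('pics/s11c.png',cv2.resize(s['pixels'][170:270,230:350],None,fx=6,fy=6,interpolation=2))
```

```text
[ 0.54045796 -0.05594432  0.02834146] [-3.61795951e+00 -4.75356155e-03  6.31172523e+00]
```

View pics/s11c.png

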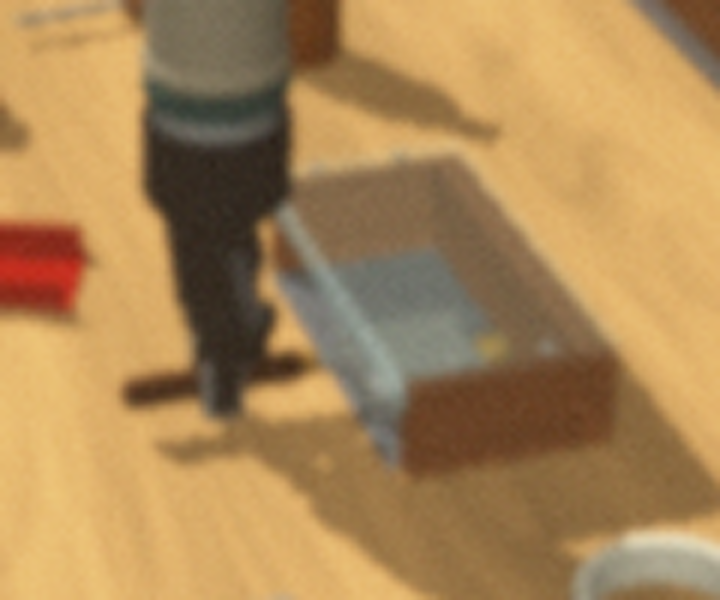

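>>> carry_out([
  [0.2,0,0,0],
  [0.2,0.01,0,0],
  [0.2,0,0,0],
  [0,0,0,0],
])

```text
time_s: 12.73
ee_pos: [0.5467, -0.0559, 0.0284]
ee_rot: [-0.002, -0.01, 1.0, 0.0]
wrist_force: [-2.9, -0.1, 5.5]
finger_gap: 0.154
```

>>> carry_out([
  [0.2,0,0,0],
  [0.2,0.01,0,0],
  [0.2,0,0,0],
  [0,0,0,0],
])

```text
time_s: 13.07
ee_pos: [0.5527, -0.0558, 0.0284]
ee_rot: [-0.002, -0.01, 1.0, 0.0]
wrist_force: [-2.3, 0.0, 5.2]
finger_gap: 0.153
```

Run:
```python
from h import *
s=grab('side','s12'); print(robot.get_state()['ee_pos'],robot.get_state()['wrist_force'])
cv2.imwrite('pics/s12c.png',cv2.resize(s['pixels'][190:250,270:340],None,fx=9,fy=9,interpolation=2))
f=grab('wrist','w12')
```

```text
[ 0.55267431 -0.05574345  0.02837502] [-3.23223694  0.22868478  6.9126732 ]
```

View pics/s12c.png

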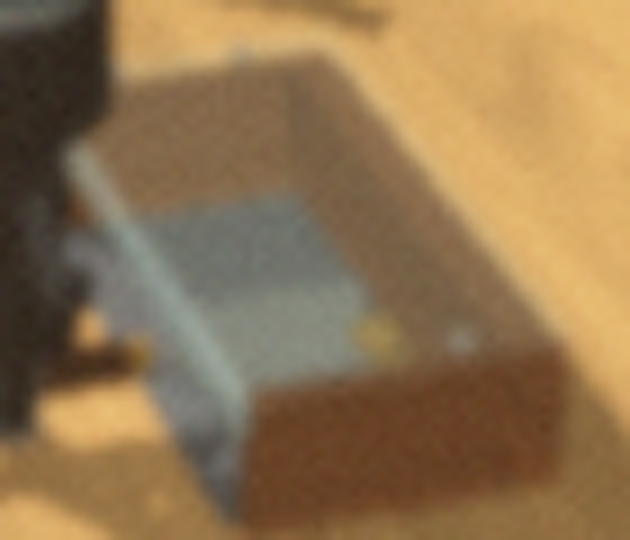

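View pics/w12.png

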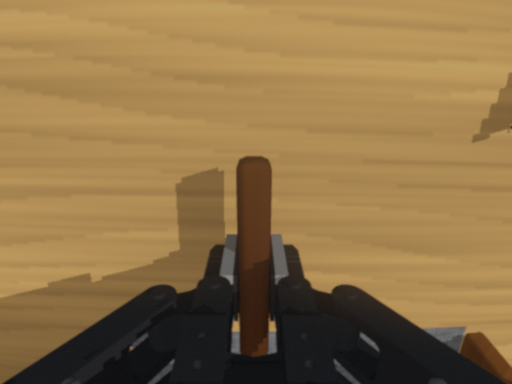

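>>> carry_out([
  [0.2,0,0,0],
  [0.2,0.01,0,0],
  [0.1,0,0,0],
  [0,0,0,0],
])

```text
time_s: 13.5
ee_pos: [0.5576, -0.0556, 0.0284]
ee_rot: [-0.002, -0.01, 1.0, 0.0]
wrist_force: [-4.2, 0.2, 5.9]
finger_gap: 0.151
```

>>> carry_out([
  [0.1,0,0,0],
  [0.1,0,0,0],
  [0,0,0,0],
])

```text
time_s: 13.75
ee_pos: [0.5581, -0.0556, 0.0283]
ee_rot: [-0.003, -0.01, 1.0, 0.0]
wrist_force: [-5.7, 0.3, 8.2]
finger_gap: 0.149
```

Run:
```python
from h import *
s=grab('side','s13'); print(robot.get_state()['ee_pos'],robot.get_state()['wrist_force'])
cv2.imwrite('pics/s13c.png',cv2.resize(s['pixels'][190:250,270:340],None,fx=9,fy=9,interpolation=2))
f=grab('scene','c13')
cv2.imwrite('pics/c13c.png',cv2.resize(f['pixels'][190:270,150:270],None,fx=6,fy=6,interpolation=2))
```

```text
[ 0.55803644 -0.05559758  0.02826   ] [-7.25811677 -0.4670732   7.42014019]
```

View pics/s13c.png

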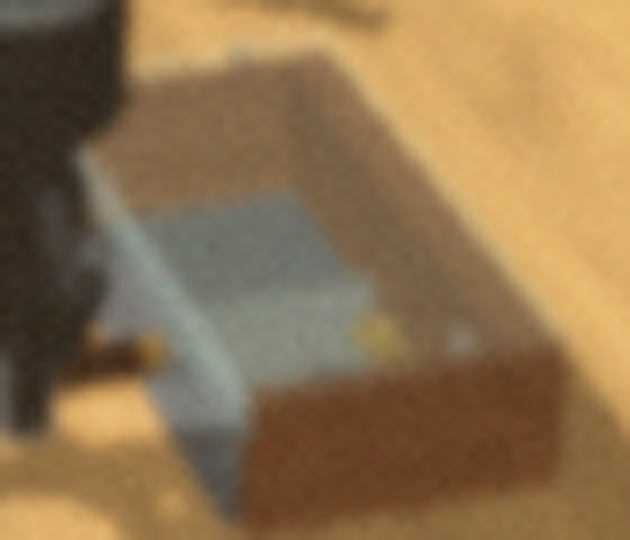

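View pics/c13c.png

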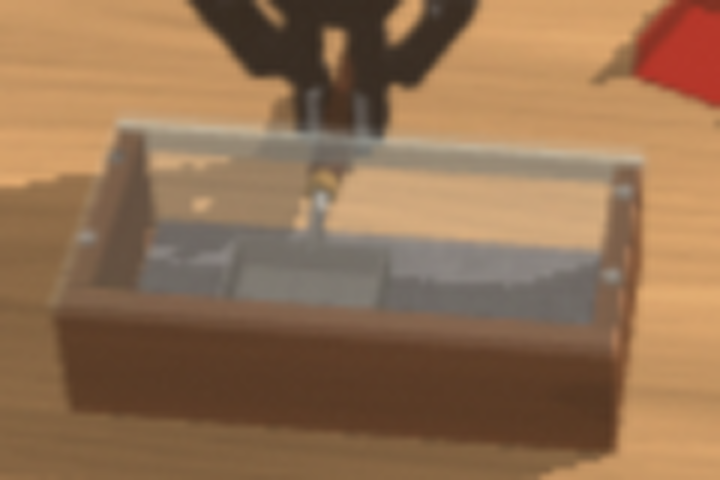

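Run:
```python
from h import *
np.set_printoptions(precision=4,suppress=True)
for t in('s9','s11','s12','s13'):
    f=load(t); hsv=cv2.cvtColor(f['pixels'],cv2.COLOR_BGR2HSV)
    m=((hsv[...,1]>95)&(hsv[...,0]>18)&(hsv[...,0]<35)).astype(np.uint8); m[:218]=0;m[236:]=0;m[:,:300]=0;m[:,:300]=0;m[:,322:]=0
    n,l,s,c=cv2.connectedComponentsWithStats(m)
    for k in range(1,n):
        if s[k,4]>8: print(t,s[k],c[k],plane(f,[c[k]],.006),plane(f,[c[k]],.010))
f=load('s13'); 
a=lambda u,v:[270+u/9,190+v/9]
print('pan far front top',plane(f,[a(372,275)],.018),'far rear?',plane(f,[a(215,292)],.018))
print('pan near front? floor edge',plane(f,[a(360,370)],.002))
f=load('c13'); b=lambda u,v:[150+u/6,190+v/6]
print('back wall top L,R',plane(f,[b(237,240),b(388,250)],.018),'neck/ferrule',plane(f,[b(325,185)],.024))
```

```text
s9 [306 227   5   4  15] [307.8667 228.4   ] [[ 0.6825 -0.0465  0.006 ]] [[ 0.6802 -0.0522  0.01  ]]
s11 [310 225   5   6  22] [312.1818 227.3182] [[ 0.6982 -0.0444  0.006 ]] [[ 0.6958 -0.0501  0.01  ]]
s12 [310 224   5   7  22] [312.0909 227.    ] [[ 0.6986 -0.0425  0.006 ]] [[ 0.6962 -0.0482  0.01  ]]
s13 [310 224   6   6  21] [312.4286 227.    ] [[ 0.6996 -0.0428  0.006 ]] [[ 0.6972 -0.0485  0.01  ]]
pan far front top [[ 0.7029 -0.0227  0.018 ]] far rear? [[ 0.6445 -0.0176  0.018 ]]
pan near front? floor edge [[ 0.6858 -0.0576  0.002 ]]
back wall top L,R [[ 0.6387 -0.0839  0.018 ]
 [ 0.6369 -0.0192  0.018 ]] neck/ferrule [[ 0.6064 -0.0519  0.024 ]]
```

>>> carry_out([
  [-0.1,0,0,0],
  [-0.1,0,0,0],
  [-0.2,0,0,0],
  [-0.3,-0.01,0,0],
  [-0.4,-0.01,0,0],
  [-0.5,-0.01,0,0],
  [-0.5,-0.01,0,0],
  [-0.5,-0.01,0,0],
])

```text
time_s: 14.52
ee_pos: [0.5355, -0.0565, 0.0284]
ee_rot: [0.0, -0.01, 1.0, -0.0]
wrist_force: [2.8, -0.5, 2.1]
finger_gap: 0.154
```

>>> carry_out([
  [-0.6,-0.01,0,0],
  [-0.6,-0.01,0,0],
  [-0.5,-0.01,0,0],
  [-0.4,-0.01,0,0],
  [-0.3,-0.01,0,0],
  [-0.2,0,0,0],
  [-0.1,0,0,0],
  [0,0,0,0],
])

```text
time_s: 15.18
ee_pos: [0.5085, -0.0569, 0.0284]
ee_rot: [-0.0, -0.01, 1.0, 0.0]
wrist_force: [0.8, -0.9, 4.4]
finger_gap: 0.152
```

Run:
```python
from h import *
s=grab('side','s14'); print(robot.get_state()['ee_pos'],robot.get_state()['wrist_force'])
cv2.imwrite('pics/s14c.png',cv2.resize(s['pixels'][190:250,240:330],None,fx=8,fy=8,interpolation=2))
f=grab('scene','c14')
cv2.imwrite('pics/c14c.png',cv2.resize(f['pixels'][170:270,150:270],None,fx=6,fy=6,interpolation=2))
```

```text
[ 0.50847353 -0.05690303  0.02834366] [ 0.19941906 -1.0310376   4.33141576]
```

View pics/s14c.png

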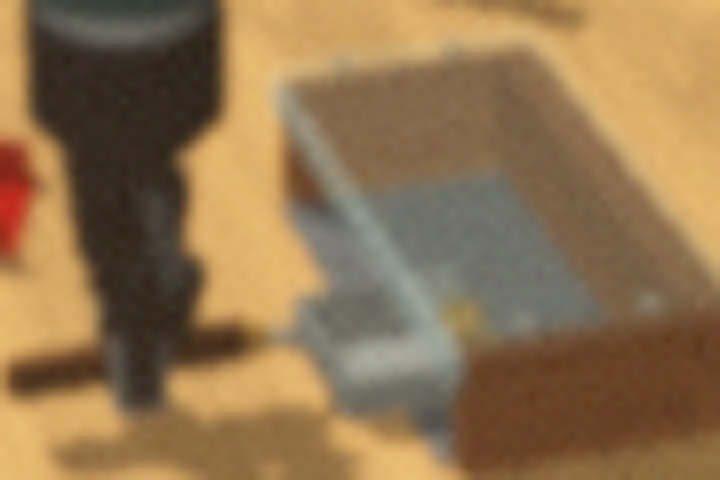

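View pics/c14c.png

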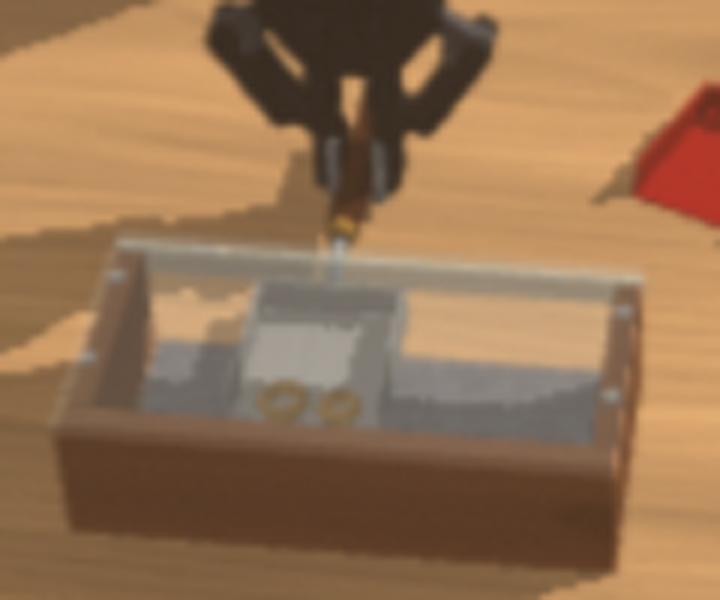

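>>> carry_out([
  [-0.1,0,0,0],
  [-0.2,0,0,0],
  [-0.4,-0.01,0,0],
  [-0.6,-0.01,0,0],
  [-0.8,-0.01,0,0],
  [-0.9,-0.02,0,0],
  [-1,-0.02,0,0],
  [-1,-0.02,0,0],
])

```text
time_s: 15.95
ee_pos: [0.4574, -0.0577, 0.0284]
ee_rot: [-0.0, -0.01, 1.0, 0.0]
wrist_force: [2.5, -0.8, 3.7]
finger_gap: 0.151
```

>>> carry_out([
  [-1,-0.02,0,0],
  [-1,-0.02,0,0],
  [-1,-0.02,0,0],
  [-0.9,-0.02,0,0],
  [-0.7,-0.01,0,0],
  [-0.5,-0.01,0,0],
  [-0.3,0,0,0],
  [-0.1,0,0,0],
])

```text
time_s: 16.62
ee_pos: [0.4033, -0.0588, 0.0283]
ee_rot: [-0.0, -0.009, 1.0, 0.0]
wrist_force: [1.8, 0.7, 3.5]
finger_gap: 0.15
```

>>> carry_out([
  [0,0,0,0],
  [0,0,0.05,0],
  [0,0,0.1,0],
  [0,0,0.2,0],
  [0,0,0.3,0],
  [0,0,0.2,0],
  [0,0,0.1,0],
  [0,0,0,0],
])

```text
time_s: 17.28
ee_pos: [0.4035, -0.0587, 0.0379]
ee_rot: [-0.0, -0.01, 1.0, 0.0]
wrist_force: [0.4, -0.0, -2.4]
finger_gap: 0.147
```

Run:
```python
from h import *
s=grab('side','s15'); print(robot.get_state()['ee_pos'],robot.get_state()['wrist_force'])
cv2.imwrite('pics/s15c.png',cv2.resize(s['pixels'][190:260,180:300],None,fx=6,fy=6,interpolation=2))
f=grab('scene','c15')
cv2.imwrite('pics/c15c.png',cv2.resize(f['pixels'][140:240,170:270],None,fx=6,fy=6,interpolation=2))
```

```text
[ 0.40353443 -0.0586911   0.03785068] [-0.25831247 -0.23345654 -1.84420084]
```

View pics/s15c.png

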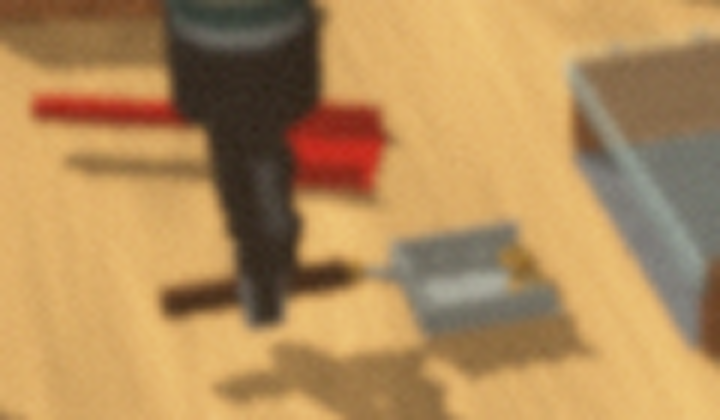

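View pics/c15c.png

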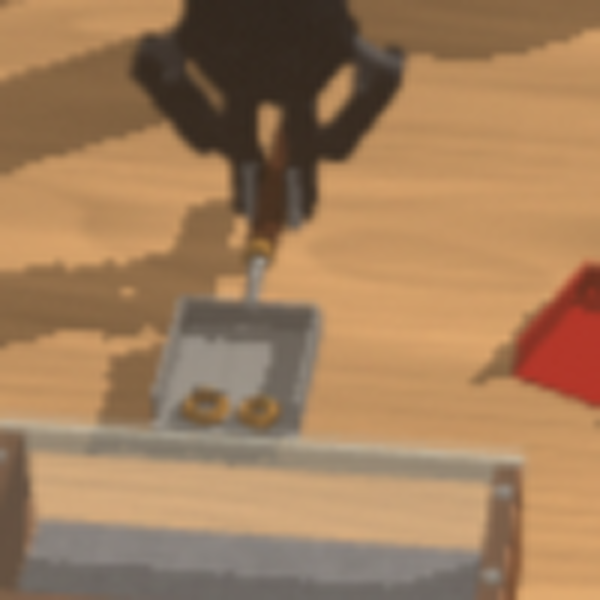

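>>> carry_out([
  [0,0,0.3,0],
  [0,0,0.6,0],
  [0,0,1,0],
  [0,0,1.3,0],
  [0,0,1.5,0],
  [0,0,1.3,0],
  [0,0,1,0],
  [0,0,0.5,0],
])

```text
time_s: 18.05
ee_pos: [0.4045, -0.059, 0.1145]
ee_rot: [0.001, -0.01, 1.0, -0.0]
wrist_force: [0.1, 0.2, -1.6]
finger_gap: 0.158
```

Run:
```python
from h import *
np.set_printoptions(precision=4,suppress=True)
print(robot.get_state()['ee_pos'])
for t in('scene0','side0','w7'):
    f=load(t); P=cloud(f); x,y,z=P[...,0],P[...,1],P[...,2]
    m=(z>.034)&(z<.046)&(x>.3)&(x<.65)&(y<-.2)&(y>-.5)
    hsv=cv2.cvtColor(f['pixels'],cv2.COLOR_BGR2HSV)
    m=cv2.morphologyEx(m.astype(np.uint8),cv2.MORPH_OPEN,np.ones((5,5)))>0
    r=cv2.minAreaRect(P[m][:,:2].astype(np.float32)); print(t,m.sum(),r,np.median(z[m])); print(cv2.boxPoints(r))
f=load('side0'); cv2.imwrite('pics/scale.png',cv2.resize(f['pixels'][260:340,205:315],None,fx=6,fy=6,interpolation=2))
```

```text
[ 0.4045 -0.059   0.1145]
scene0 1391 ((0.46274101734161377, -0.33430808782577515), (0.13619361817836761, 0.1443767249584198), 6.609205722808838) 0.040917361028085075
[[ 0.3868 -0.2704]
 [ 0.4034 -0.4139]
 [ 0.5387 -0.3982]
 [ 0.5221 -0.2548]]
side0 1884 ((0.46011680364608765, -0.3385462164878845), (0.1307024210691452, 0.14347346127033234), 6.749934673309326) 0.03830473241825699
[[ 0.3868 -0.275 ]
 [ 0.4037 -0.4175]
 [ 0.5334 -0.4021]
 [ 0.5166 -0.2596]]
w7 7484 ((0.4582350552082062, -0.31301602721214294), (0.13068467378616333, 0.09626784920692444), 7.140004634857178) 0.03930405667194123
[[ 0.3874 -0.2734]
 [ 0.3994 -0.3689]
 [ 0.5291 -0.3527]
 [ 0.5171 -0.2571]]
```

View pics/scale.png

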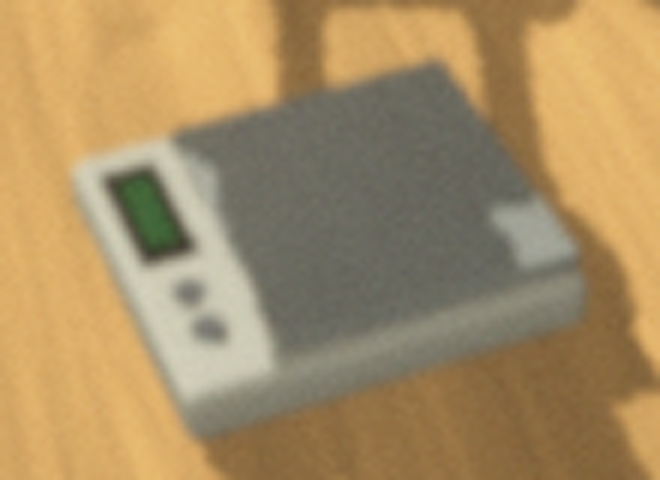

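>>> carry_out([
  [0,-0.3,0,0],
  [-0.1,-0.6,0,0.005],
  [-0.2,-1,0,0.01],
  [-0.3,-1.4,0,0.01],
  [-0.4,-1.8,0,0.01],
  [-0.4,-2.1,0,0.01],
  [-0.5,-2.3,0,0.01],
  [-0.5,-2.5,0,0.01],
])

```text
time_s: 18.72
ee_pos: [0.3786, -0.1795, 0.1119]
ee_rot: [-0.001, -0.043, 0.999, 0.001]
wrist_force: [0.7, 0.7, -2.1]
finger_gap: 0.151
```

>>> carry_out([
  [-0.5,-2.5,0,0.01],
  [-0.5,-2.5,0,0.01],
  [-0.5,-2.4,0,0.01],
  [-0.4,-2.3,0,0.005],
  [-0.4,-2.1,0,0],
  [-0.3,-1.8,0,0],
  [-0.2,-1.4,0,0],
  [-0.1,-1,0,0],
])

```text
time_s: 19.38
ee_pos: [0.35, -0.3403, 0.1121]
ee_rot: [-0.0, -0.059, 0.998, 0.0]
wrist_force: [-0.2, -0.2, -3.1]
finger_gap: 0.155
```

>>> carry_out([
  [0,-0.6,0,0],
  [0,-0.3,0,0],
  [0,-0.1,0,0],
  [0,0,0,0],
  [0,0,0,0],
])

```text
time_s: 19.8
ee_pos: [0.3508, -0.3478, 0.1128]
ee_rot: [-0.0, -0.06, 0.998, 0.0]
wrist_force: [0.4, -0.2, -1.6]
finger_gap: 0.153
```

Run:
```python
from h import *
s=grab('side','s16'); print(robot.get_state()['ee_pos'],robot.get_state()['ee_rot'],robot.get_state()['wrist_force'])
cv2.imwrite('pics/s16c.png',cv2.resize(s['pixels'][220:350,180:340],None,fx=5,fy=4.5,interpolation=2))
f=grab('scene','c16')
cv2.imwrite('pics/c16c.png',cv2.resize(f['pixels'][120:220,60:180],None,fx=6,fy=6,interpolation=2))
```

```text
[ 0.3508027  -0.34786561  0.11281141] [-1.05875171e-04 -6.00389442e-02  9.98195962e-01  3.67474562e-04] [-0.88900191 -0.19727144 -2.34006907]
```

View pics/s16c.png

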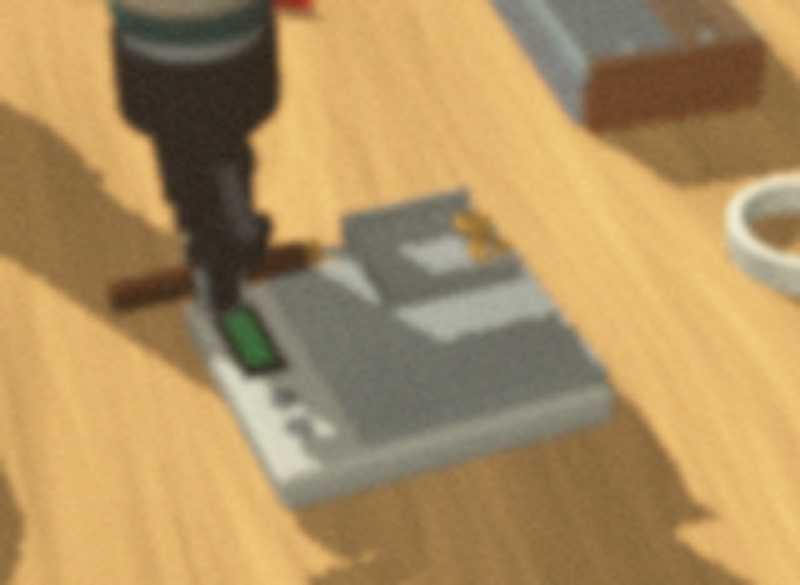

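View pics/c16c.png

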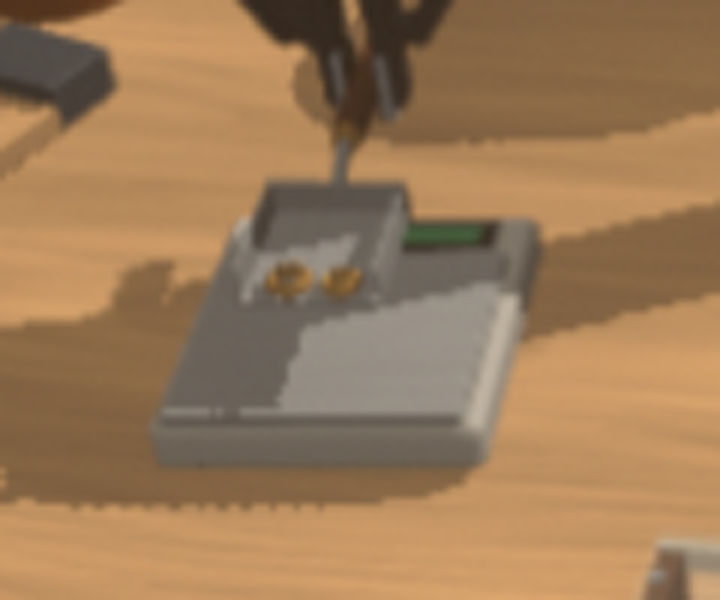

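>>> carry_out([
  [0,0,-0.2,0],
  [0,0,-0.4,0],
  [0,0,-0.6,0],
  [0,0,-0.8,0],
  [0,0,-0.8,0],
  [0,0,-0.6,0],
  [0,0,-0.4,0],
  [0,0,-0.2,0],
])

```text
time_s: 20.57
ee_pos: [0.3504, -0.3484, 0.0717]
ee_rot: [-0.001, -0.06, 0.998, 0.001]
wrist_force: [1.0, -0.7, -2.5]
finger_gap: 0.152
```

>>> carry_out([
  [0,0,-0.1,0],
  [0,0,-0.1,0],
  [0,0,0,0],
  [0,0,0,0],
])

```text
time_s: 20.9
ee_pos: [0.3509, -0.349, 0.0711]
ee_rot: [0.0, -0.06, 0.998, -0.0]
wrist_force: [-0.1, 0.5, -2.1]
finger_gap: 0.153
```

Run:
```python
from h import *
np.set_printoptions(precision=4,suppress=True)
s=grab('side','s17'); print(robot.get_state()['ee_pos'],robot.get_state()['ee_rot'],robot.get_state()['wrist_force'])
cv2.imwrite('pics/s17c.png',cv2.resize(s['pixels'][230:340,190:330],None,fx=5.5,fy=5.4,interpolation=2))
f=grab('scene','c17')
cv2.imwrite('pics/c17c.png',cv2.resize(f['pixels'][130:210,70:170],None,fx=7,fy=7,interpolation=2))
for t,f in(('s',s),('c',f)):
    P=cloud(f);x,y,z=P[...,0],P[...,1],P[...,2]
    m=(z>.055)&(z<.07)&(x>.40)&(x<.56)&(y<-.25)&(y>-.43); q=P[m]; print(t,m.sum()); r=cv2.minAreaRect(q[:,:2].astype(np.float32)); print(r,cv2.boxPoints(r))
```

```text
[ 0.3509 -0.349   0.0711] [ 0.0002 -0.0596  0.9982 -0.0003] [-0.6363  0.2803 -2.6286]
s 120
((0.4469785988330841, -0.3398495614528656), (0.0949552059173584, 0.07121505588293076), 8.304473876953125) [[ 0.3949 -0.3115]
 [ 0.4051 -0.3819]
 [ 0.4991 -0.3682]
 [ 0.4888 -0.2978]]
c 106
((0.44972407817840576, -0.33513206243515015), (0.09666029363870621, 0.06942187249660492), 6.774429798126221) [[ 0.3976 -0.3064]
 [ 0.4058 -0.3753]
 [ 0.5018 -0.3639]
 [ 0.4936 -0.295 ]]
```

View pics/s17c.png

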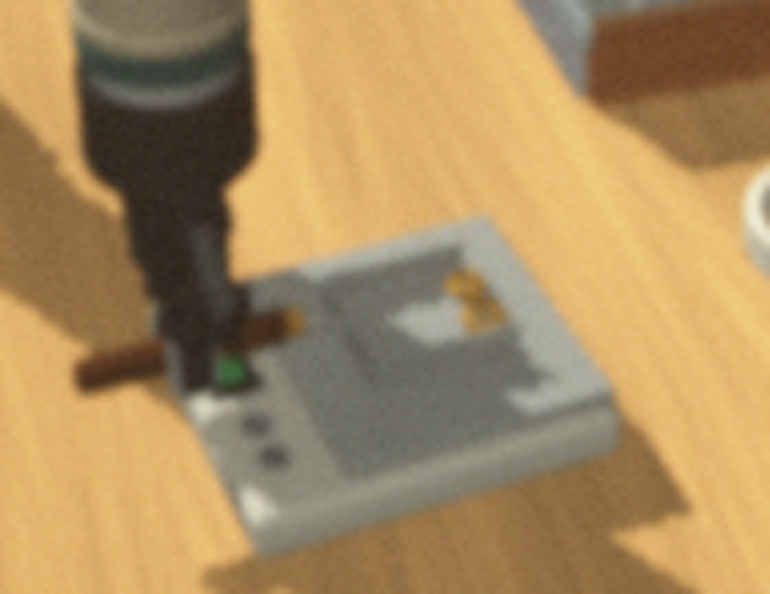

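View pics/c17c.png

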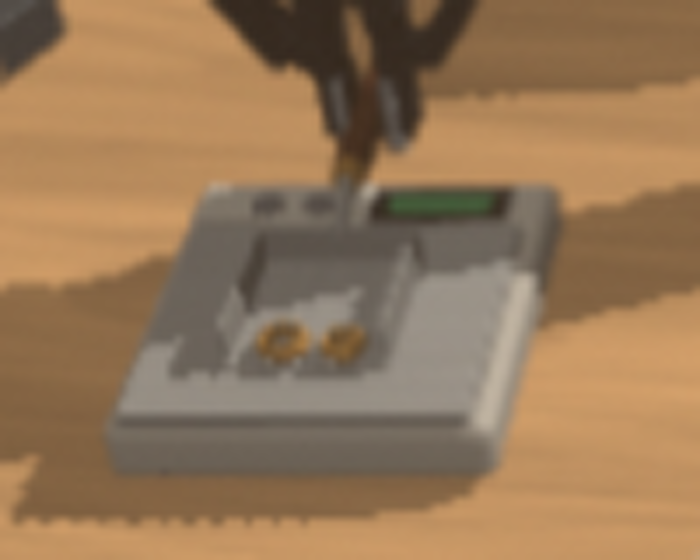

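>>> carry_out([
  [0,0,-0.1,0],
  [0,0,-0.1,0],
  [0,0,0,0],
])

```text
time_s: 21.25
ee_pos: [0.3509, -0.349, 0.069]
ee_rot: [0.0, -0.06, 0.998, -0.0]
wrist_force: [-1.1, 0.2, -0.8]
finger_gap: 0.155
```

>>> carry_out([
  [0,0,-0.1,0],
  [0,0,0,0],
  [0,0,0,0],
])

```text
time_s: 21.5
ee_pos: [0.3508, -0.3491, 0.0683]
ee_rot: [0.0, -0.06, 0.998, -0.0]
wrist_force: [-2.9, -0.1, 4.5]
finger_gap: 0.152
```

>>> carry_out([
  [0,0,0.05,0],
  [0,0,0,0],
])

```text
time_s: 21.67
ee_pos: [0.3509, -0.349, 0.0686]
ee_rot: [0.0, -0.06, 0.998, -0.0]
wrist_force: [-2.0, -0.7, 2.5]
finger_gap: 0.148
```

>>> carry_out([
  [0,0,0,0],
  [0,0,0,0],
  [0,0,0,0],
  [0,0,0,0],
  [0,0,0,0],
  [0,0,0,0],
], hand=5.0)

```text
time_s: 22.17
ee_pos: [0.3508, -0.3487, 0.0682]
ee_rot: [-0.0, -0.06, 0.998, 0.0]
wrist_force: [-0.6, -0.3, 0.8]
finger_gap: 0.582
```

>>> carry_out([
  [0,0,1,0],
  [0,0,2,0],
  [0,0,2,0],
  [0,0,3,0],
  [0,0,3,0],
  [0,0,3,0],
  [0,0,3,0],
  [0,0,0,0],
])

```text
time_s: 22.83
ee_pos: [0.3529, -0.3515, 0.2444]
ee_rot: [0.003, -0.06, 0.998, -0.005]
wrist_force: [0.7, -0.6, 0.2]
finger_gap: 0.587
```

Run:
```python
from h import *
np.set_printoptions(precision=4,suppress=True)
w=grab('wrist','w18');s=grab('side','s18'); print(robot.get_state()['ee_pos'],robot.get_state()['time_s'])
cv2.imwrite('pics/s18c.png',cv2.resize(s['pixels'][230:340,190:330],None,fx=5.5,fy=5.4,interpolation=2))
P=cloud(w);x,y,z=P[...,0],P[...,1],P[...,2]
m=(z>.053)&(z<.07)&(x>.41)&(x<.56)&(y<-.25)&(y>-.43); print(m.sum()); r=cv2.minAreaRect(P[m][:,:2].astype(np.float32)); print(r,cv2.boxPoints(r))
hsv=cv2.cvtColor(w['pixels'],cv2.COLOR_BGR2HSV)
```

```text
[ 0.3512 -0.3493  0.2395] 22.9333
544
((0.4528312683105469, -0.33634626865386963), (0.0866653174161911, 0.0665232390165329), 6.4536051750183105) [[ 0.406  -0.3082]
 [ 0.4135 -0.3743]
 [ 0.4996 -0.3645]
 [ 0.4922 -0.2984]]
```

View pics/s18c.png

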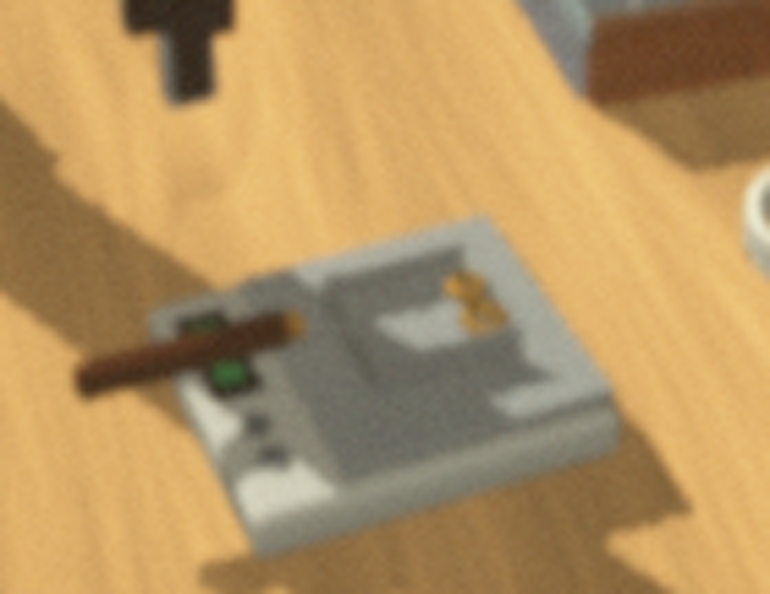

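View pics/w18.png

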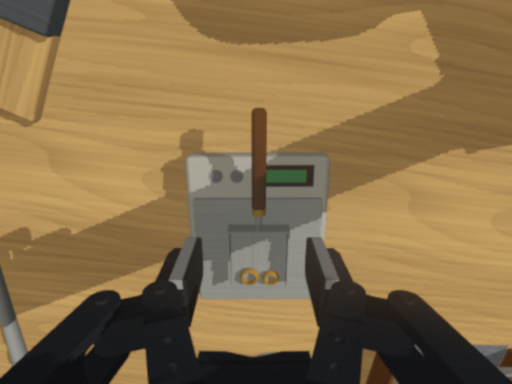

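Run:
```python
from h import *
np.set_printoptions(precision=4,suppress=True)
w=load('w18'); B=plane(w,[[249,276.5],[270,278.5]],.046)
c=np.array([.460-.0002,-.3357]); fr=np.array([.4959,-.3315]); u=np.array([np.cos(.118),np.sin(.118)]); c=fr-.0375*u
print('centre',c,'off',c-[.46,-.336]); 
for b in B: d=b[:2]-c; print('band',d@u, d@[-u[1],u[0]])
P=cloud(w); z=P[...,2]
for r in(120,140,160,180,200): print(r,np.median(z[r-3:r+4,256:263]))
s=load('side0'); t=load('s18'); print('bystander side diff', [np.abs(s['pixels'][a:b,c0:d].astype(int)-t['pixels'][a:b,c0:d]).mean() for a,b,c0,d in((255,290,320,362),(145,185,235,292))])
robot.job_done(); print(robot.get_state()['time_s'])
```

```text
centre [ 0.4587 -0.3359] off [-0.0013  0.0001]
band 0.029551924516771442 -0.009719754287536948
band 0.032082348591072084 0.014385120492090033
120 0.07083552303087293
140 0.07093771191865911
160 0.07075928144877752
180 0.0710043952255816
200 nan
bystander side diff [np.float64(3.204081632653061), np.float64(2.7076023391812867)]
the job is handed in; nothing more can be done
the job is handed in; nothing more can be done
```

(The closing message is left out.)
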